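# Clamp a round blank in the marking jig and spot it with the punch

## Task

Take the longer of the two round blanks and mark it in the jig: lift the jig's sprung clamp bar and turn it aside, lay the blank in the V saddles with its end flush against the end stop, then bring the bar back over and lower it onto the blank. With the bar clamping the blank, press the punch on the bar straight down until its spring snaps through, and let it come back up. Leave the bar clamped, and the short blank and everything else where it is.

Things in the scene. Friction and masses are not known exactly. Their poses are not given: they have to be found in the camera images.
- jig: Fixed jig on an aluminium plate 12 mm thick, origin under the seat, z up. Two dark V saddles (90 degrees) at y = -50 and +50 mm, 24 mm wide in y, 52 mm in x, top 38 mm above the bench; in the 76 mm gap between them fingers fit beside the blank down to the plate. End stop at the +y end: face at y = +70 mm, 34 mm wide, top at 48 mm. Round post at x = +75 mm, top 101 mm high, on which the clamp bar turns.
- seat (a point): Point on the jig, 40.6 mm above the bench, where the centre of the long blank lies when it is bedded in both saddles with its end touching the stop. Axes as the jig's: blank axis along y, end stop towards +y.
- stop (a point): Middle of the end stop's face, 70 mm from seat along the jig's +y; the face looks to the jig's -y.
- post (a point): Point on the bar's upright turning axis: 75 mm from the seat along the jig's +x, 56.6 mm above the bench.
- bar_lift (a joint): Lift of the clamp bar on its post, m: 0 = down (bar underside 51 mm above the bench), 0.006 = resting on the blank, 0.024 = top stop. A spring and its weight pull it down with 6 to 9 N. A fin on its hub, between two cheeks behind the post, stops it turning until lifted 12 mm: lift 15 mm or more to turn, both ways. Turned aside past 1 rad it can be lowered again and let go.
- bar_swing (a joint): Turn of the clamp bar about the post, rad, counterclockwise from above: 0 = across the saddles, handle on the jig's -x side; limits +-1.7. Either side may be used; beyond about 1.2 the bar is clear of the saddles. Down in its slot at 0 it has about 0.07 of play. It stays where it is left.
- handle (a point): The bar's handle, a black upright round pin 20 mm thick and 44 mm tall, at the bar's end 125 mm from the post axis. Point on the pin's axis, 23 mm above the bar's top, 21 mm below the pin's top: grip here from above (86 mm above the bench with the bar down). Its x axis runs from handle to post. Bar 20 mm wide, 12 mm thick.
- punch_top (a point): Centre of the top of the punch, a steel button 28 mm across on a 26 mm housing on the bar, 75 mm from the post axis, 50 mm from the handle, over the blank's centre when the bar is at swing 0; 117 mm above the bench with the bar down, 6 mm more with it on the blank.
- punch (a joint): How far the punch is pushed in, m: 0 = out, 0.012 = end of travel. Sprung: resistance starts at 5 N, climbs to about 15 N at 3 mm where a hidden catch holds it, then snaps through: it falls steadily to about 4 N at 9 mm, and behind that rises again to 10 N and the hard stop. Fired beyond 0.008; comes back up by itself when let go.
- blank_long_mid (a point): Centre of the long round blank: plain aluminium bar 32 mm in diameter, 140 mm long, about 0.3 kg, its axis along this point's y. It starts lying in one of the rack's two grooves, centre 36.6 mm above the bench.
- blank_short_mid (a point): Centre of the short round blank, the same but 100 mm long, in the rack's other groove 70 mm away. To be left alone.
- rack: Fixed rack, wooden base 150 x 110 x 6 mm, origin under its centre, with orange V supports 30 mm high at y = -38 and +38 mm (10 mm wide) under each groove; the grooves run along its y at x = -35 and +35 mm. Fingers fit beside the blanks in the 66 mm between the supports.
- tape: Black tape roll lying flat, 80 mm across, 22 mm high. Leave alone.
- screwdriver: Screwdriver 170 mm long lying on the bench beyond the middle. Leave alone.
- cell_holder: Orange printed cell holder, 60 x 50 mm, 63 mm high, in the middle. Leave alone.
- multimeter: Yellow multimeter, 140 x 75 x 34 mm, lying at the back right. Leave alone.
- flux_jar: Small jar, 56 mm across, 60 mm high, at the back left. Leave alone.
There are look-alikes about, which are no part of the job. What is shaped like the jig but red or turquoise is not meant.

How it is judged:
On the way, in this order (a step that is already met when the one before it is completed fails the run):
1. the bar is lifted and turned aside ((value of joint bar_swing above 0.9 rad or value of joint bar_swing below -0.9 rad)), for 0.2 s.
2. the long blank lies in both saddles, its end within 3 mm of the stop (x of blank_long_mid in the frame of seat between -0.002 and 0.002 m and y of blank_long_mid in the frame of seat between -0.003 and 0.002 m and z of blank_long_mid in the frame of seat between -0.003 and 0.002 m and angle between the y axis of blank_long_mid and the y axis of seat, either way round below 0.04 rad), for 0.2 s.
3. the bar is back across the saddles and down on the blank (all of step 2 and value of joint bar_swing between -0.12 and 0.12 rad and value of joint bar_lift between 0.002 and 0.0085 m), for 0.2 s.
4. the punch snaps through (in beyond 8 mm) (value of joint punch above 0.008 m and value of joint bar_swing between -0.12 and 0.12 rad and value of joint bar_lift between 0.002 and 0.0085 m), for 0.02 s.
At the end, for the whole second after the job is handed in: the long blank lies in both saddles, along them within 0.04 rad, its end within 2.5 mm of the stop; the bar is across it (within 0.12 rad), lowered (lift 2 to 8.5 mm); the punch is out again (under 2 mm) (x of blank_long_mid in the frame of seat between -0.002 and 0.002 m and y of blank_long_mid in the frame of seat between -0.0025 and 0.002 m and z of blank_long_mid in the frame of seat between -0.003 and 0.002 m and angle between the y axis of blank_long_mid and the y axis of seat, either way round below 0.04 rad and value of joint bar_swing between -0.12 and 0.12 rad and value of joint bar_lift between 0.002 and 0.0085 m and value of joint punch below 0.002 m); the robot touches nothing.
It fails at once if the punch is fired while the bar is not clamping the long blank (value of joint punch above 0.008 m and not (x of blank_long_mid in the frame of seat between -0.002 and 0.002 m and y of blank_long_mid in the frame of seat between -0.004 and 0.002 m and z of blank_long_mid in the frame of seat between -0.003 and 0.002 m and angle between the y axis of blank_long_mid and the y axis of seat, either way round below 0.04 rad and value of joint bar_swing between -0.12 and 0.12 rad and value of joint bar_lift between 0.002 and 0.0085 m)).
It fails at once if the short blank, tape roll, screwdriver, cell holder, multimeter or jar is moved by more than 30 mm (distance of any of blank_short_mid, tape, screwdriver, cell_holder, multimeter, flux_jar from where it was at the start of the episode above 0.03 m).
It also fails if it takes over 72 s, if anything falls off the work surface, if the arm or the gripper's body presses on something with over 40 N, if the wrist force passes 120 N, or if a joint passes its speed limit or range.

## Robot

A 6-joint arm with a two-finger parallel gripper is mounted at the origin on the work surface. World frame = base frame: x ahead of the robot, y to its left, z up, the work surface at z = 0. Lengths are in m, angles in rad, forces in N, time in s.
With the tool pointing down it reaches from about 0.3 to 0.875 m from the base axis. Payload 6.4 kg.
Tool frame: the origin (TCP) lies at the very end of the fingers, on their centre line; the grasp point (between the pads) lies manip.grip_depth behind it (manip.grip_depth is the distance from the TCP to the grasp point, in m); z points along the fingers, y is the line along which they close (so a half turn about z gives the same grasp; the last joint's range is limited). The gripper opens to 85 mm and grips with 20 to 120 N. Pads are 22 mm wide; open, the fingers measure 114 mm over their backs; the gripper's body (76 mm by 85 mm) begins 54 mm behind the grasp point. The pads swing forward as they close: fully open they stand 13 mm farther back than shut.
Start: joints at [-1.513, 0.181, 1.607, -0, 1.354, -0.206], TCP at [0.15, -0.555, 0.231] pointing down, gripper open.
Joint ranges: [-2.99, 2.99], [-0.89, 2.07], [0.3, 2.58], [-1.14, 4.28], [0, 2.63], [-3.12, 3.12]. Speed limits (rad/s): [2.57, 2.57, 3.01, 3.14, 3.14, 3.14].

## Interface

Orientations are given as a rotation vector (axis times angle).
In Python, from rig import manip, camera, camera_params, order gives the robot as it stands.
- The arm moves only by the tool servo_tool, never from a script. Its argument "targets" is a list of rows, each an object with "dr": the turn, a rotation vector about the world's x, y, z in rad, a list of three; "offset": the shift along the world's x, y, z in cm, a list of three; "claw": the closure, from 0 (fully open) to 1 (shut). In form: [{"dr": [rx, ry, rz], "offset": [tx, ty, tz], "claw": claw}, ...]. A call has 1 to 10 rows; each row shifts and turns the commanded pose from where the row before left it; what a row does not reach is not made up. A row lasts 1/12 s, in which the tool goes at most 41.7 mm and 7.16 degrees, less where a joint would pass 70% of its speed; a pose out of reach is approached as far as the arm can. A call with a gripper value outside its range is refused whole. The fingers move at their own pace and stop on an object; "grip_force" is the grip in N (left out, the last holds). Time passes only in rows, so rows that do not move let the fingers close. It gives the time, the measured TCP pose, the force, the opening and the grip force at its end, in the units of the state.
- manip.read_state(): the state, without advancing time (a new reading comes with each control period).
- camera(name): name is "side" or "top"; returns (picture, depth): 420x560x3 uint8, red, green, blue; 420x560 float32, m along the optical axis (not along the pixel's ray), 0 where there is no reading.
- camera_params(name): a dict with "fx", "fy", "cx", "cy" (pixels), "R" (3x3) and "t" (3): a world point X has camera coordinates R X + t. Camera axes: x right, y down, z forward; pixel columns grow to the right and rows downward; lengths in m; the calibration is good to about 2 mm. A picture is of the moment at which its call begins. camera_params takes no time and is no camera call.
- order.job_done(): hands the job in; it is judged then, once.
The state is a dict: "time_s": time; "joints": joint angles; "joint_vel": joint speeds; "joint_efforts": joint torques, N m; "tool_pos": TCP position; "ee_rot": TCP orientation; "contact_force": force on the tool from outside, world axes, zero at the start; "moment": the same for the moment, N m; "finger_gap": finger opening in m; "gripper_force": force on a finger pad.
Only numpy, scipy, OpenCV 4.12 (cv2) and the standard library are available. Lean on these libraries where they do the work, as an engineer would, in place of code of your own. Each camera call takes 0.05 s, during which the arm holds its last target. There are 200 camera calls.

## Working session

There is one attempt and no reset: what is moved stays moved. The work goes in short steps, Python scripts to look and compute and a tool call to move; the robot and the scene stay as the last step left them, time stands still between calls to the robot, and variables do not carry over. Pictures are saved under pics/ and viewed, at most 10 in all, crops included, and the job is handed in when it is done.

Besides the shell and the picture viewer there is one more tool, called after ">>>" as name(argument=value, ...), one argument or row to a line, values as JSON. servo_tool: Moves the arm, as the interface text tells. Its arguments: {"type":"object","properties":{"targets":{"type":"array","items":{"type":"object","properties":{"dr":{"type":"array","items":{"type":"number"}},"offset":{"type":"array","items":{"type":"number"}},"claw":{"type":"number"}}}},"grip_force":{"type":"number"}},"required":["targets"]}

```bash
mkdir -p pics; ls
python3 - <<'E'
from rig import manip, camera, camera_params
import cv2, numpy as np
for n in("top","side"):
    im,d=camera(n); cv2.imwrite(f"pics/{n}0.png",cv2.cvtColor(im,cv2.COLOR_RGB2BGR)); np.savez(f"{n}0.npz",im=im,d=d)
    p=camera_params(n); print(n,{k:np.round(v,3).tolist() for k,v in p.items()}, (d>0).mean())
print(manip.read_state(), manip.grip_depth)
E
```

```text
pics
top {'fx': 447.815, 'fy': 447.815, 'cx': 276.264, 'cy': 209.182, 'R': [[0.027, -1.0, 0.009], [-0.999, -0.027, -0.031], [0.031, -0.008, -0.999]], 't': [0.05, 0.513, 1.205]} 0.9961394557823129
side {'fx': 481.907, 'fy': 481.907, 'cx': 279.399, 'cy': 205.78, 'R': [[-0.851, -0.524, -0.016], [-0.369, 0.62, -0.692], [0.373, -0.583, -0.722]], 't': [0.509, 0.207, 1.25]} 0.9952423469387756
{'time_s': 0.1, 'joints': array([-1.51331229e+00,  1.81478855e-01,  1.60789096e+00, -5.53353968e-06,
        1.35381769e+00, -2.06265951e-01]), 'joint_vel': array([-1.82526113e-03,  2.11388337e-04, -3.84151091e-03,  9.06928511e-05,
        4.76489249e-04, -1.06273574e-03]), 'joint_efforts': array([ 8.81136111e-05, -4.45876765e+01, -3.52241385e+01, -3.76939834e-04,
        4.09551663e-03, -6.16349084e-06]), 'tool_pos': array([ 0.14990912, -0.55460237,  0.23047568]), 'ee_rot': array([-3.11273719e+00, -4.12890381e-01, -1.77638836e-04]), 'contact_force': array([-1.40055018e-01,  1.19531290e-04,  2.60400217e-02]), 'moment': array([ 0.0370256 ,  0.01827864, -0.00781227]), 'gripper_force': 0.0, 'finger_gap': 0.08558101783195785} 0.0187
```

View pics/top0.png

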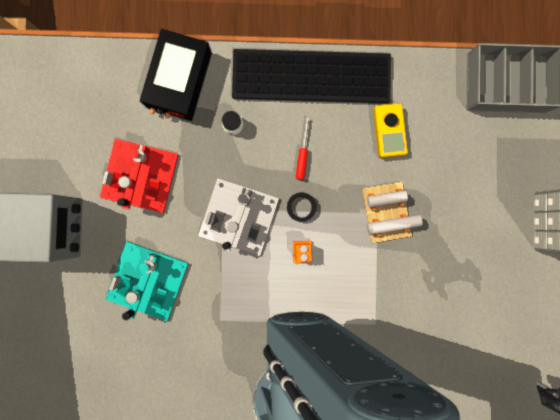

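View pics/side0.png

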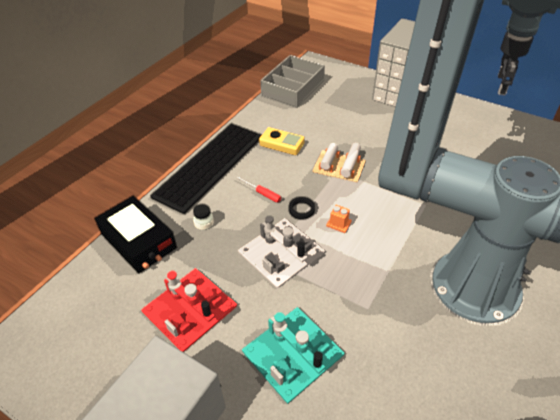

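The white/aluminium jig is at top (238,218) and side (283,250). The rack is at top (392,212), with the long blank at about (397,225) and the short one at (388,200).

```bash
cat > h.py <<'E'
import numpy as np, cv2
from rig import manip, camera, camera_params
def pts(n,d):
    "world point of every pixel"
    p=camera_params(n); R=np.array(p["R"]); t=np.array(p["t"])
    v,u=np.indices(d.shape); c=np.dstack([(u-p["cx"])/p["fx"]*d,(v-p["cy"])/p["fy"]*d,d])
    return (c-t)@R
def ray(n,u,v,z):
    "pixel onto plane z"
    p=camera_params(n); R=np.array(p["R"]); o=-R.T@np.array(p["t"])
    r=R.T@np.array([(u-p["cx"])/p["fx"],(v-p["cy"])/p["fy"],1]); return o+r*(z-o[2])/r[2]
def proj(n,X):
    p=camera_params(n); c=np.array(p["R"])@X+np.array(p["t"]); return c[0]/c[2]*p["fx"]+p["cx"],c[1]/c[2]*p["fy"]+p["cy"]
E
python3 - <<'E'
from h import *
def crop(n,a,b,w,h,s):
    im=np.load(f"{n}0.npz")["im"][b:b+h,a:a+w,::-1]; return cv2.resize(im,None,fx=s,fy=s,interpolation=cv2.INTER_CUBIC)
A=crop("top",190,170,100,100,4);B=crop("top",350,165,90,100,4)[:, :360]
C=crop("side",235,205,100,100,4)
cv2.imwrite("pics/crop.png",np.hstack([A,C]))
for n in("top",):
    f=np.load(f"{n}0.npz");P=pts(n,f["d"]);im=f["im"].astype(int)
    print("bench z",np.median(P[300:310,300:350,2]))
    # rack blanks: grey, z>30mm
    hsv=cv2.cvtColor(f["im"],cv2.COLOR_RGB2HSV)
    box=np.zeros(hsv.shape[:2],bool);box[175:250,355:435]=1
    m=(box&(P[...,2]>.036)&(hsv[...,1]<70)).astype(np.uint8)
    k,l,s,c=cv2.connectedComponentsWithStats(m)
    for i in range(1,k):
        if s[i,4]>60:
            Q=P[l==i]; print(s[i],c[i],Q.mean(0),Q[:,2].max()); print(cv2.minAreaRect(Q[:,:2].astype(np.float32)*1000))
    # jig: heights map
    box[:]=0;box[170:265,190:290]=1
    for lo,hi in((.009,.016),(.033,.042),(.045,.050),(.052,.066),(.085,.098),(.098,.112),(.112,.125)):
        m=(box&(P[...,2]>lo)&(P[...,2]<hi)).astype(np.uint8)
        k,l,s,c=cv2.connectedComponentsWithStats(m)
        for i in range(1,k):
            if s[i,4]>12: print(lo,s[i],np.round(P[l==i].mean(0),4),np.round(np.array(cv2.minAreaRect(P[l==i][:,:2].astype(np.float32)*1000)[1])))
E
```

```text
bench z 0.002963515052859644
[368 190  40  17 439] [387.45102506 198.54441913] [ 0.54548993 -0.22466755  0.05633961] 1.219827841283048
((520.5526733398438, -100.21603393554688), (29.850265502929688, 360.0177917480469), 11.390623092651367)
[368 215  55  20 628] [394.88694268 224.28503185] [ 0.4790362  -0.24641531  0.05261926] 1.219827841283048
((468.42041015625, -123.17080688476562), (43.245140075683594, 392.0796203613281), 4.738964080810547)
0.009 [ 199  179   45   65 1126] [0.5081 0.2116 0.013 ] [ 74. 165.]
0.009 [ 232  187   47   69 1333] [0.4767 0.1187 0.013 ] [ 97. 165.]
0.033 [215 211  10   6  40] [0.4946 0.2133 0.0375] [13. 24.]
0.033 [251 222  10   8  44] [0.466  0.1183 0.0374] [23. 13.]
0.033 [210 224  10   8  46] [0.4562 0.2246 0.0373] [24. 14.]
0.033 [246 236  10   8  44] [0.4285 0.1287 0.0372] [23. 16.]
0.045 [205 216   6   9  24] [0.4772 0.2438 0.0475] [ 8. 22.]
0.052 [242 188  10  10  45] [0.5526 0.1424 0.0622] [22. 19.]
0.052 [232 199  18  26 148] [0.5002 0.1593 0.0631] [26. 70.]
0.052 [225 232  12  13  66] [0.4345 0.1803 0.0633] [20. 33.]
0.052 [223 246   9   6  16] [0.4027 0.1862 0.062 ] [10. 22.]
0.098 [238 194  10  10  70] [0.5333 0.15   0.1023] [21. 21.]
0.098 [222 242   8   8  50] [0.4145 0.1878 0.1074] [18. 18.]
0.112 [227 222  11  11  98] [0.4615 0.1724 0.118 ] [25. 25.]
```

View pics/crop.png

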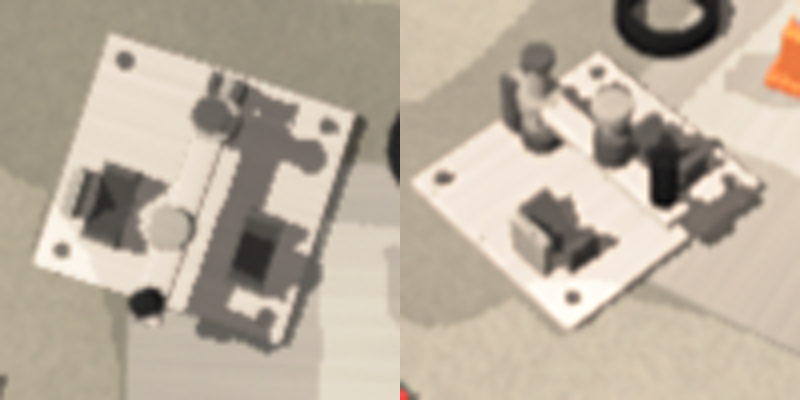

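Crop: the post is at about crop (212,113), the punch at (167,228), the handle at (147,302), and the stop on the left at (85,192). Post–handle measures 124.7 mm and post–punch 75.2 mm, both matching the given sizes. Next, the blanks without depth outliers.

Run:
```python
from h import *
f=np.load("top0.npz");P=pts("top",f["d"]);hsv=cv2.cvtColor(f["im"],cv2.COLOR_RGB2HSV)
box=np.zeros(hsv.shape[:2],bool);box[175:250,355:435]=1
m=(box&(P[...,2]>.034)&(P[...,2]<.06)&(hsv[...,1]<80)).astype(np.uint8)
k,l,s,c=cv2.connectedComponentsWithStats(m)
for i in range(1,k):
    if s[i,4]>60:
        Q=P[l==i]; print(s[i],Q.mean(0),np.percentile(Q[:,2],95)); print(cv2.minAreaRect(Q[:,:2].astype(np.float32)*1000))
        T=Q[Q[:,2]>.049]; d=np.linalg.svd(T[:,:2]-T[:,:2].mean(0))[2][0]; print("axis",d, "yaw of normal",np.arctan2(-d[0],d[1]),"ridge mean",T.mean(0))
for (u,v) in ((303,252),(302,207),(305,150)): print(P[v,u])
o=(box&(P[...,2]>.003)&(P[...,2]<.035)&(hsv[...,1]>90)); print(cv2.minAreaRect(P[o][:,:2].astype(np.float32)*1000))
# tool deltas
now=np.array([.15,-.555,.2305]); H=np.array([.4145,.1878,.16]); print((H-now)*100)
```

```text
[367 190  41  18 445] [ 0.54572478 -0.22591633  0.05077115] 0.05662912229879218
((546.0850830078125, -227.07186889648438), (30.483713150024414, 101.24244689941406), 11.055804252624512)
axis [ 0.18982066 -0.98181878] yaw of normal -2.9506131728920266 ridge mean [ 0.54559656 -0.22690168  0.0528019 ]
[367 215  56  20 639] [ 0.47898896 -0.24650088  0.05055695] 0.05620165781497779
((478.4266662597656, -247.8878173828125), (31.305274963378906, 141.0189208984375), 10.973992347717285)
axis [ 0.18586334 -0.9825756 ] yaw of normal -2.9546422142684468 ridge mean [ 0.47848448 -0.247614    0.05292052]
[ 0.40107993 -0.00753682  0.060592  ]
[ 0.51969027 -0.00620921 -0.00260301]
[ 0.67187149 -0.0086794   0.02453658]
((512.4942016601562, -236.23170471191406), (151.99790954589844, 112.02456665039062), 11.143452644348145)
[26.45 74.28 -7.05]
```

>>> servo_tool(
  targets=[
    {"offset": [2.6,3.1,0],"dr": [0,0,-0.057],"claw": 0.3},
    {"offset": [2.6,3.1,0],"dr": [0,0,-0.057],"claw": 0.3},
    {"offset": [2.6,3.1,0],"dr": [0,0,-0.057],"claw": 0.3},
    {"offset": [2.6,3.1,0],"dr": [0,0,-0.057],"claw": 0.3},
    {"offset": [2.6,3.1,0],"dr": [0,0,-0.057],"claw": 0.3},
    {"offset": [2.6,3.1,0],"dr": [0,0,-0.057],"claw": 0.3},
    {"offset": [2.6,3.1,0],"dr": [0,0,-0.057],"claw": 0.3},
    {"offset": [2.6,3.1,0],"dr": [0,0,-0.057],"claw": 0.3},
    {"offset": [2.6,3.1,0],"dr": [0,0,-0.057],"claw": 0.3},
    {"offset": [2.6,3.1,0],"dr": [0,0,-0.057],"claw": 0.3},
  ],
  grip_force=50,
)

```text
time_s: 0.93
tool_pos: [0.4107, -0.2432, 0.2312]
ee_rot: [-3.104, 0.484, 0.0]
contact_force: [0.8, 0.2, 0.4]
finger_gap: 0.0597
gripper_force: 0.0
```

>>> servo_tool(
  targets=[
    {"offset": [0,3.9,0],"claw": 0.3},
    {"offset": [0,3.9,0],"claw": 0.3},
    {"offset": [0,3.9,0],"claw": 0.3},
    {"offset": [0,3.9,0],"claw": 0.3},
    {"offset": [0,3.9,0],"claw": 0.3},
    {"offset": [0,3.9,0],"claw": 0.3},
    {"offset": [0,3.9,0],"claw": 0.3},
    {"offset": [0,3.9,0],"claw": 0.3},
    {"offset": [0,3.9,0],"claw": 0.3},
    {"offset": [0,3.9,0],"claw": 0.3},
  ],
)

```text
schema error: expected keys dr, offset, claw
```

>>> servo_tool(
  targets=[
    {"dr": [0,0,0],"offset": [0,3.9,0],"claw": 0.3},
    {"dr": [0,0,0],"offset": [0,3.9,0],"claw": 0.3},
    {"dr": [0,0,0],"offset": [0,3.9,0],"claw": 0.3},
    {"dr": [0,0,0],"offset": [0,3.9,0],"claw": 0.3},
    {"dr": [0,0,0],"offset": [0,3.9,0],"claw": 0.3},
    {"dr": [0,0,0],"offset": [0,3.9,0],"claw": 0.3},
    {"dr": [0,0,0],"offset": [0,3.9,0],"claw": 0.3},
    {"dr": [0,0,0],"offset": [0,3.9,0],"claw": 0.3},
    {"dr": [0,0,0],"offset": [0,3.9,0],"claw": 0.3},
    {"dr": [0,0,0],"offset": [0,3.9,0],"claw": 0.3},
  ],
)

```text
time_s: 1.77
tool_pos: [0.4093, 0.1468, 0.2313]
ee_rot: [3.105, -0.479, 0.0]
contact_force: [1.6, -0.9, 0.4]
finger_gap: 0.0601
gripper_force: 0.0
```

>>> servo_tool(
  targets=[
    {"dr": [0,0,0],"offset": [0.2,2.0,-2],"claw": 0.3},
    {"dr": [0,0,0],"offset": [0.2,2.0,-2],"claw": 0.3},
    {"dr": [0,0,0],"offset": [0,0,-3],"claw": 0.3},
    {"dr": [0,0,0],"offset": [0,0,0],"claw": 0.3},
    {"dr": [0,0,0],"offset": [0,0,0],"claw": 0.3},
  ],
)

```text
time_s: 2.18
tool_pos: [0.4122, 0.1847, 0.16]
ee_rot: [3.103, -0.478, -0.007]
contact_force: [0.1, -0.1, -0.1]
finger_gap: 0.0596
gripper_force: 0.0
```

>>> servo_tool(
  targets=[
    {"dr": [0,0,0],"offset": [0.2,0.3,-2],"claw": 0.3},
    {"dr": [0,0,0],"offset": [0,0,-2.5],"claw": 0.3},
    {"dr": [0,0,0],"offset": [0,0,-2.5],"claw": 0.3},
    {"dr": [0,0,0],"offset": [0,0,-2],"claw": 0.3},
    {"dr": [0,0,0],"offset": [0,0,0],"claw": 0.3},
    {"dr": [0,0,0],"offset": [0,0,0],"claw": 0.3},
  ],
)

```text
time_s: 2.68
tool_pos: [0.4165, 0.1873, 0.0722]
ee_rot: [3.104, -0.481, -0.0]
contact_force: [-0.2, 0.2, 0.5]
finger_gap: 0.0598
gripper_force: 0.0
```

>>> servo_tool(
  targets=[
    {"dr": [0,0,0],"offset": [0,0,0],"claw": 1},
    {"dr": [0,0,0],"offset": [0,0,0],"claw": 1},
    {"dr": [0,0,0],"offset": [0,0,0],"claw": 1},
    {"dr": [0,0,0],"offset": [0,0,0],"claw": 1},
    {"dr": [0,0,0],"offset": [0,0,0],"claw": 1},
    {"dr": [0,0,0],"offset": [0,0,0],"claw": 1},
  ],
)

```text
time_s: 3.18
tool_pos: [0.4169, 0.188, 0.0722]
ee_rot: [-3.104, 0.479, -0.004]
contact_force: [1.7, -0.8, 2.6]
finger_gap: 0.0189
gripper_force: 48.9
```

>>> servo_tool(
  targets=[
    {"dr": [0,0,0],"offset": [0,0,0.6],"claw": 1},
    {"dr": [0,0,0],"offset": [0,0,0.6],"claw": 1},
    {"dr": [0,0,0],"offset": [0,0,0.6],"claw": 1},
    {"dr": [0,0,0],"offset": [0,0,0.1],"claw": 1},
    {"dr": [0,0,0],"offset": [0,0,0],"claw": 1},
    {"dr": [0,0,0],"offset": [0,0,0],"claw": 1},
  ],
)

```text
time_s: 3.68
tool_pos: [0.4175, 0.1875, 0.0904]
ee_rot: [-3.105, 0.479, -0.005]
contact_force: [9.2, -2.4, -8.7]
finger_gap: 0.0187
gripper_force: 49.0
```

Run:
```python
import numpy as np
# rows for swing: post(.5333,.150), handle gripped approx; step .12 rad ccw
r=.125;a0=np.arctan2(.188-.150,.4155-.5333);st=.115
P=[np.array([np.cos(a0+i*st),np.sin(a0+i*st)])*r*100 for i in range(14)]
for i in range(13): print(np.round(P[i+1]-P[i],2).tolist())
```

```text
[-0.36, -1.39]
[-0.2, -1.42]
[-0.04, -1.44]
[0.13, -1.43]
[0.29, -1.41]
[0.45, -1.36]
[0.61, -1.3]
[0.75, -1.22]
[0.89, -1.13]
[1.01, -1.02]
[1.12, -0.9]
[1.22, -0.76]
[1.3, -0.62]
```

>>> servo_tool(
  targets=[
    {"dr": [0,0,0],"offset": [0.2,-0.06,0],"claw": 1},
    {"dr": [0,0,0.115],"offset": [-0.36,-1.39,0],"claw": 1},
    {"dr": [0,0,0.115],"offset": [-0.2,-1.42,0],"claw": 1},
    {"dr": [0,0,0.115],"offset": [-0.04,-1.44,0],"claw": 1},
    {"dr": [0,0,0],"offset": [0,0,0],"claw": 1},
  ],
)

```text
time_s: 4.1
tool_pos: [0.4125, 0.1434, 0.0899]
ee_rot: [3.141, 0.07, 0.002]
contact_force: [6.2, 3.3, -8.2]
finger_gap: 0.0186
gripper_force: 49.2
```

>>> servo_tool(
  targets=[
    {"dr": [0,0,0.115],"offset": [0.28,-1.43,0],"claw": 1},
    {"dr": [0,0,0.115],"offset": [0.29,-1.41,0],"claw": 1},
    {"dr": [0,0,0.115],"offset": [0.45,-1.36,0],"claw": 1},
    {"dr": [0,0,0.115],"offset": [0.61,-1.3,0],"claw": 1},
    {"dr": [0,0,0.115],"offset": [0.75,-1.22,0],"claw": 1},
    {"dr": [0,0,0],"offset": [0,0,0],"claw": 1},
  ],
)

```text
time_s: 4.6
tool_pos: [0.4369, 0.0771, 0.09]
ee_rot: [-2.991, -0.957, -0.002]
contact_force: [5.3, 8.0, -8.4]
finger_gap: 0.0188
gripper_force: 49.3
```

>>> servo_tool(
  targets=[
    {"dr": [0,0,0.115],"offset": [0.89,-1.13,0],"claw": 1},
    {"dr": [0,0,0.115],"offset": [1.01,-1.02,0],"claw": 1},
    {"dr": [0,0,0.115],"offset": [1.12,-0.9,0],"claw": 1},
    {"dr": [0,0,0.115],"offset": [1.22,-0.76,0],"claw": 1},
    {"dr": [0,0,0],"offset": [0,0,0],"claw": 1},
    {"dr": [0,0,0],"offset": [0,0,0],"claw": 1},
  ],
)

```text
time_s: 5.1
tool_pos: [0.478, 0.042, 0.0892]
ee_rot: [-2.695, -1.604, -0.003]
contact_force: [5.2, 13.6, -8.0]
finger_gap: 0.0184
gripper_force: 49.3
```

>>> servo_tool(
  targets=[
    {"dr": [0,0,0],"offset": [0,-0.1,-0.6],"claw": 1},
    {"dr": [0,0,0],"offset": [0.0,0,-0.6],"claw": 1},
    {"dr": [0,0,0],"offset": [0,0,-0.5],"claw": 1},
    {"dr": [0,0,0],"offset": [0,0,0],"claw": 1},
    {"dr": [0,0,0],"offset": [0,0,0],"claw": 1},
  ],
)

```text
time_s: 5.52
tool_pos: [0.4781, 0.0414, 0.0728]
ee_rot: [-2.696, -1.605, -0.004]
contact_force: [4.2, 13.8, -3.1]
finger_gap: 0.0184
gripper_force: 49.9
```

>>> servo_tool(
  targets=[
    {"dr": [0,0,0],"offset": [0,0,0],"claw": 0.25},
    {"dr": [0,0,0],"offset": [0,0,0],"claw": 0.25},
    {"dr": [0,0,0],"offset": [0,0,0],"claw": 0.25},
    {"dr": [0,0,0],"offset": [0,0,0],"claw": 0.25},
    {"dr": [0,0,0],"offset": [0,0,1.5],"claw": 0.25},
    {"dr": [0,0,0],"offset": [0,0,3],"claw": 0.25},
    {"dr": [0,0,0],"offset": [0,0,4],"claw": 0.25},
    {"dr": [0,0,0],"offset": [0,0,4],"claw": 0.25},
    {"dr": [0,0,0],"offset": [0,0,0],"claw": 0.25},
  ],
)

```text
time_s: 6.27
tool_pos: [0.4828, 0.0376, 0.2066]
ee_rot: [2.692, 1.602, 0.016]
contact_force: [1.0, 0.2, 1.5]
finger_gap: 0.0642
gripper_force: 0.0
```

Run:
```python
import numpy as np
from scipy.optimize import least_squares
P=np.array([(.4175,.1875),(.4125,.1434),(.4369,.0771),(.478,.042)])
print(least_squares(lambda c:np.hypot(*(P-c).T)-.125,[.53,.15]))
```

```text
message: `gtol` termination condition is satisfied.
     success: True
      status: 1
         fun: [-8.983e-05  2.503e-05  1.582e-04 -1.384e-04]
           x: [ 5.372e-01  1.519e-01]
        cost: 2.6437657112747214e-08
         jac: [[ 9.586e-01 -2.849e-01]
               [ 9.977e-01  6.812e-02]
               [ 8.017e-01  5.978e-01]
               [ 4.744e-01  8.803e-01]]
        grad: [ 1.054e-11  1.451e-11]
  optimality: 1.4507847383832782e-11
 active_mask: [ 0.000e+00  0.000e+00]
        nfev: 4
        njev: 4
```

>>> servo_tool(
  targets=[
    {"dr": [0,0,0.086],"offset": [0,-3.54,0],"claw": 0.3},
    {"dr": [0,0,0.086],"offset": [0,-3.54,0],"claw": 0.3},
    {"dr": [0,0,0.086],"offset": [0,-3.54,0],"claw": 0.3},
    {"dr": [0,0,0.086],"offset": [0,-3.54,0],"claw": 0.3},
    {"dr": [0,0,0.086],"offset": [0,-3.54,0],"claw": 0.3},
    {"dr": [0,0,0.086],"offset": [0,-3.54,0],"claw": 0.3},
    {"dr": [0,0,0.086],"offset": [0,-3.54,0],"claw": 0.3},
    {"dr": [0,0,0.086],"offset": [0,-3.54,0],"claw": 0.3},
    {"dr": [0,0,0],"offset": [0,0,0],"claw": 0.3},
    {"dr": [0,0,0],"offset": [0,0,0],"claw": 0.3},
  ],
)

```text
time_s: 7.1
tool_pos: [0.4776, -0.2466, 0.1979]
ee_rot: [-2.004, -2.418, 0.0]
contact_force: [-0.2, 0.5, -0.1]
finger_gap: 0.0597
gripper_force: 0.0
```

>>> servo_tool(
  targets=[
    {"dr": [0,0,0],"offset": [0,0,-3],"claw": 0.3},
    {"dr": [0,0,0],"offset": [0,0,-3],"claw": 0.3},
    {"dr": [0,0,0],"offset": [0,0,-3],"claw": 0.3},
    {"dr": [0,0,0],"offset": [0,0,-3],"claw": 0.3},
    {"dr": [0,0,0],"offset": [0,0,0],"claw": 0.3},
    {"dr": [0,0,0],"offset": [0,0,0],"claw": 0.3},
  ],
)

```text
time_s: 7.6
tool_pos: [0.477, -0.2426, 0.077]
ee_rot: [-1.996, -2.42, -0.0]
contact_force: [0.6, 0.2, 1.0]
finger_gap: 0.0601
gripper_force: 0.0
```

Run:
```python
from h import *
im=camera("side")[0]; im2=camera("top")[0]
a=cv2.resize(im[90:210,270:400,::-1],None,fx=3,fy=3); b=cv2.resize(im2[150:270,340:470,::-1],None,fx=3,fy=3)
cv2.imwrite("pics/g1.png",np.hstack([a,b]))
```

```text
(no output)
```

View pics/g1.png

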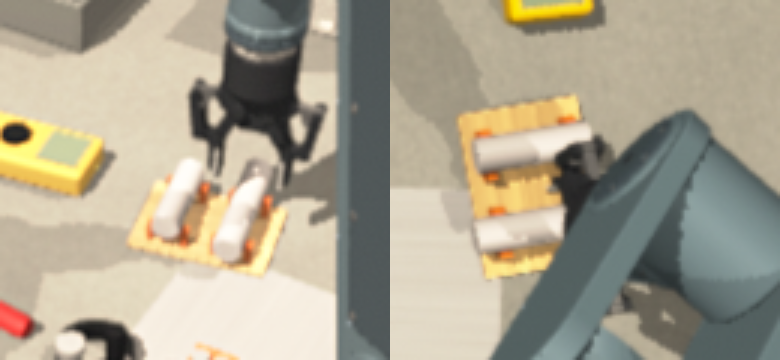

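The side view (left) shows the fingers straddling the long blank at about (255,185) in the crop, clear of the short one. Correcting by 5 mm and descending.

>>> servo_tool(
  targets=[
    {"dr": [0,0,0],"offset": [0.5,-0.3,0],"claw": 0.3},
    {"dr": [0,0,0],"offset": [0,0,-2],"claw": 0.3},
    {"dr": [0,0,0],"offset": [0,0,-2],"claw": 0.3},
    {"dr": [0,0,0],"offset": [0,0,-1.8],"claw": 0.3},
    {"dr": [0,0,0],"offset": [0,0,0],"claw": 0.3},
    {"dr": [0,0,0],"offset": [0,0,0],"claw": 0.3},
  ],
)

```text
time_s: 8.2
tool_pos: [0.4837, -0.2481, 0.0212]
ee_rot: [1.999, 2.423, 0.0]
contact_force: [-0.4, 0.3, 0.2]
finger_gap: 0.0599
gripper_force: 0.0
```

>>> servo_tool(
  targets=[
    {"dr": [0,0,0],"offset": [0,0,0],"claw": 1},
    {"dr": [0,0,0],"offset": [0,0,0],"claw": 1},
    {"dr": [0,0,0],"offset": [0,0,0],"claw": 1},
    {"dr": [0,0,0],"offset": [0,0,0],"claw": 1},
    {"dr": [0,0,0],"offset": [0,0,0],"claw": 1},
  ],
)

```text
time_s: 8.62
tool_pos: [0.4815, -0.2492, 0.0224]
ee_rot: [-1.997, -2.423, 0.006]
contact_force: [-15.5, -3.1, 12.6]
finger_gap: 0.0309
gripper_force: 48.7
```

>>> servo_tool(
  targets=[
    {"dr": [0,0,0],"offset": [-0.3,-0.05,0.5],"claw": 1},
    {"dr": [0,0,0],"offset": [0,0,1],"claw": 1},
    {"dr": [0,0,0],"offset": [0,0,2.5],"claw": 1},
    {"dr": [0,0,0],"offset": [0,0,3.5],"claw": 1},
    {"dr": [0,0,0],"offset": [0,0,3.5],"claw": 1},
    {"dr": [0,0,0],"offset": [0,0,3.5],"claw": 1},
    {"dr": [0,0,0],"offset": [0,0,3.5],"claw": 1},
    {"dr": [0,0,0],"offset": [0,0,0],"claw": 1},
    {"dr": [0,0,0],"offset": [0,0,0],"claw": 1},
  ],
)

```text
time_s: 9.37
tool_pos: [0.4819, -0.2492, 0.2041]
ee_rot: [1.994, 2.418, 0.0]
contact_force: [-0.4, 0.1, -4.1]
finger_gap: 0.0301
gripper_force: 50.3
```

Run:
```python
from h import *
im,d=camera("side"); P=pts("side",d)
cv2.imwrite("pics/g2.png",cv2.resize(im[60:260,220:420,::-1],None,fx=3,fy=3)); np.savez("g2.npz",im=im,d=d)
print(proj("side",np.array([.482,-.247,.2])))
```

```text
(np.float64(355.204728966143), np.float64(117.32241870822045))
```

View pics/g2.png

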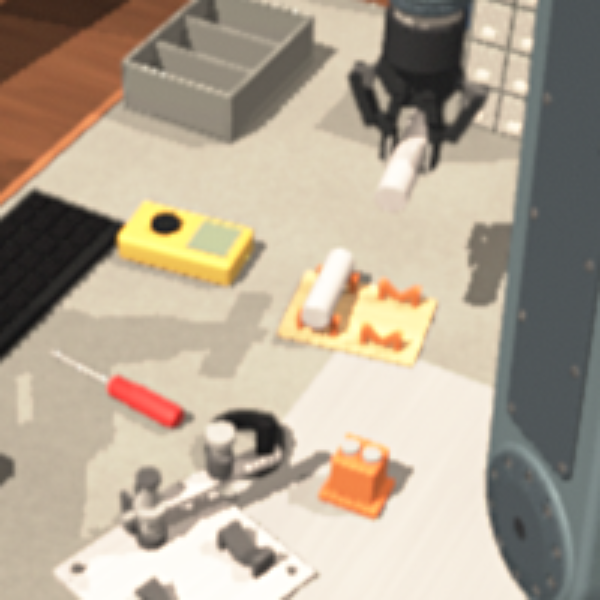

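The blank is held cleanly at crop (405,165), and the bar is turned aside over the tape roll, clear of the saddles. Carrying it to the jig.

>>> servo_tool(
  targets=[
    {"dr": [0,0,-0.048],"offset": [-0.19,3.6,0],"claw": 1},
    {"dr": [0,0,-0.048],"offset": [-0.19,3.6,0],"claw": 1},
    {"dr": [0,0,-0.048],"offset": [-0.19,3.6,0],"claw": 1},
    {"dr": [0,0,-0.048],"offset": [-0.19,3.6,0],"claw": 1},
    {"dr": [0,0,-0.048],"offset": [-0.19,3.6,0],"claw": 1},
    {"dr": [0,0,-0.048],"offset": [-0.19,3.6,0],"claw": 1},
    {"dr": [0,0,-0.048],"offset": [-0.19,3.6,0],"claw": 1},
    {"dr": [0,0,-0.048],"offset": [-0.19,3.6,0],"claw": 1},
    {"dr": [0,0,-0.048],"offset": [-0.19,3.6,0],"claw": 1},
    {"dr": [0,0,-0.048],"offset": [-0.19,3.6,0],"claw": 1},
  ],
)

```text
time_s: 10.25
tool_pos: [0.4593, 0.1136, 0.1984]
ee_rot: [-2.519, -1.874, 0.004]
contact_force: [0.1, -0.2, -2.1]
finger_gap: 0.0301
gripper_force: 50.2
```

>>> servo_tool(
  targets=[
    {"dr": [0,0,0],"offset": [0,2.7,0],"claw": 1},
    {"dr": [0,0,0],"offset": [0,2.69,0],"claw": 1},
    {"dr": [0,0,0],"offset": [0,0,0],"claw": 1},
    {"dr": [0,0,0],"offset": [0,0,0],"claw": 1},
    {"dr": [0,0,0],"offset": [0,0,0],"claw": 1},
  ],
)

```text
time_s: 10.67
tool_pos: [0.4601, 0.1654, 0.1988]
ee_rot: [-2.517, -1.879, 0.004]
contact_force: [1.5, 0.2, -2.9]
finger_gap: 0.0304
gripper_force: 50.1
```

>>> servo_tool(
  targets=[
    {"dr": [0,0,0],"offset": [0.18,-0.36,-2],"claw": 1},
    {"dr": [0,0,0],"offset": [0,0,-3],"claw": 1},
    {"dr": [0,0,0],"offset": [0,0,-3.5],"claw": 1},
    {"dr": [0,0,0],"offset": [0,0,-3],"claw": 1},
    {"dr": [0,0,0],"offset": [0,0,-2],"claw": 1},
    {"dr": [0,0,0],"offset": [0,0,0],"claw": 1},
    {"dr": [0,0,0],"offset": [0,0,0],"claw": 1},
    {"dr": [0,0,0],"offset": [0,0,0],"claw": 1},
  ],
)

```text
time_s: 11.33
tool_pos: [0.4641, 0.1614, 0.0664]
ee_rot: [2.519, 1.876, 0.002]
contact_force: [0.1, -0.1, -2.5]
finger_gap: 0.0302
gripper_force: 50.1
```

Run:
```python
from h import *
im,d=camera("side"); np.savez("g3.npz",im=im,d=d)
im2,d2=camera("top")
a=cv2.resize(im[190:300,220:350,::-1],None,fx=3,fy=3); b=cv2.resize(im2[160:270,180:310,::-1],None,fx=3,fy=3)
cv2.imwrite("pics/g3.png",np.hstack([a,b]))
```

```text
(no output)
```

View pics/g3.png

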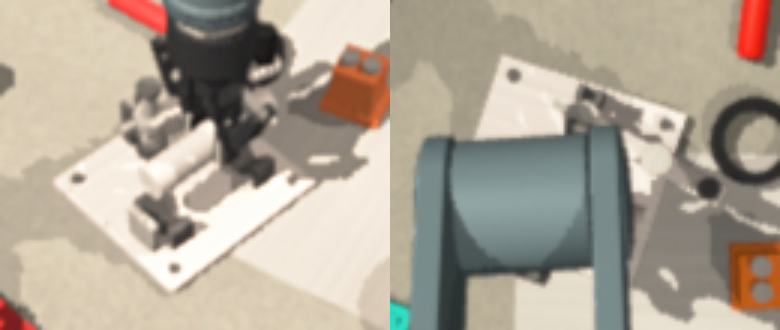

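Side view: the blank's end is at crop (160,170), lined up over the saddle at (160,215) and just short of the stop. Moving 2 mm sideways and lowering.

>>> servo_tool(
  targets=[
    {"dr": [0,0,0],"offset": [-0.2,0.06,-1],"claw": 1},
    {"dr": [0,0,0],"offset": [0,0,-1],"claw": 1},
    {"dr": [0,0,0],"offset": [0,0,-1],"claw": 1},
    {"dr": [0,0,0],"offset": [0,0,-0.5],"claw": 1},
    {"dr": [0,0,0],"offset": [0,0,0],"claw": 1},
    {"dr": [0,0,0],"offset": [0,0,0],"claw": 1},
  ],
)

```text
time_s: 11.93
tool_pos: [0.4604, 0.1627, 0.0296]
ee_rot: [-2.517, -1.878, 0.002]
contact_force: [-1.1, -0.4, -2.1]
finger_gap: 0.0306
gripper_force: 50.3
```

>>> servo_tool(
  targets=[
    {"dr": [0,0,0],"offset": [0,0,-0.2],"claw": 1},
    {"dr": [0,0,0],"offset": [0,0,-0.2],"claw": 1},
    {"dr": [0,0,0],"offset": [0,0,0],"claw": 1},
  ],
)

```text
time_s: 12.18
tool_pos: [0.4614, 0.1628, 0.0275]
ee_rot: [2.518, 1.879, 0.001]
contact_force: [-3.8, -0.1, 7.6]
finger_gap: 0.0304
gripper_force: 51.3
```

>>> servo_tool(
  targets=[
    {"dr": [0,0,0],"offset": [0.0,0.23,0.1],"claw": 1},
    {"dr": [0,0,0],"offset": [0.06,0.19,0],"claw": 1},
    {"dr": [0,0,0],"offset": [0.06,0.19,0],"claw": 1},
    {"dr": [0,0,0],"offset": [0,0,0],"claw": 1},
    {"dr": [0,0,0],"offset": [0,0,0],"claw": 1},
  ],
)

```text
time_s: 12.6
tool_pos: [0.4621, 0.1689, 0.0272]
ee_rot: [-2.518, -1.879, 0.0]
contact_force: [0.2, -0.3, -2.4]
finger_gap: 0.0305
gripper_force: 50.3
```

>>> servo_tool(
  targets=[
    {"dr": [0,0,0],"offset": [0.06,0.19,0],"claw": 1},
    {"dr": [0,0,0],"offset": [0.03,0.1,0],"claw": 1},
    {"dr": [0,0,0],"offset": [0,0,0],"claw": 1},
  ],
)

```text
time_s: 12.85
tool_pos: [0.4624, 0.1702, 0.027]
ee_rot: [2.517, 1.879, -0.005]
contact_force: [-1.5, -8.7, 0.1]
finger_gap: 0.0301
gripper_force: 50.7
```

>>> servo_tool(
  targets=[
    {"dr": [0,0,0],"offset": [0,0,-0.15],"claw": 1},
    {"dr": [0,0,0],"offset": [0.03,0.1,0],"claw": 1},
    {"dr": [0,0,0],"offset": [0,0,0],"claw": 1},
    {"dr": [0,0,0],"offset": [0,0,0],"claw": 1},
  ],
)

```text
time_s: 13.18
tool_pos: [0.4626, 0.1702, 0.0266]
ee_rot: [2.516, 1.878, -0.008]
contact_force: [-7.1, -15.2, 14.8]
finger_gap: 0.0303
gripper_force: 52.2
```

>>> servo_tool(
  targets=[
    {"dr": [0,0,0],"offset": [0,0,0],"claw": 0.45},
    {"dr": [0,0,0],"offset": [0,0,0],"claw": 0.45},
    {"dr": [0,0,0],"offset": [0,0,0],"claw": 0.45},
    {"dr": [0,0,0],"offset": [0,0,0],"claw": 0.45},
  ],
)

```text
time_s: 13.52
tool_pos: [0.4637, 0.1729, 0.0259]
ee_rot: [2.518, 1.878, 0.001]
contact_force: [0.5, 0.2, 0.2]
finger_gap: 0.047
gripper_force: 0.0
```

>>> servo_tool(
  targets=[
    {"dr": [0,0,0],"offset": [0,0,1.5],"claw": 0.45},
    {"dr": [0,0,0],"offset": [0,0,2.5],"claw": 0.45},
    {"dr": [0,0,0],"offset": [0,0,3.5],"claw": 0.45},
    {"dr": [0,0,0],"offset": [0,0,3.5],"claw": 0.4},
    {"dr": [0,0,0],"offset": [0,0,3.5],"claw": 0.3},
    {"dr": [0,0,-0.1],"offset": [0.5,-3.3,0],"claw": 0.3},
    {"dr": [0,0,-0.11],"offset": [0.5,-3.3,0],"claw": 0.3},
    {"dr": [0,0,0],"offset": [0.5,-3.3,0],"claw": 0.3},
    {"dr": [0,0,0],"offset": [0,-3.2,0],"claw": 0.3},
    {"dr": [0,0,0],"offset": [0,0,0],"claw": 0.3},
  ],
)

```text
time_s: 14.35
tool_pos: [0.479, 0.0374, 0.1711]
ee_rot: [2.702, 1.598, -0.0]
contact_force: [0.2, -0.7, 0.6]
finger_gap: 0.06
gripper_force: 0.0
```

Run:
```python
from h import *
im,d=camera("side"); im2,d2=camera("top"); np.savez("g4.npz",im=im,d=d,im2=im2,d2=d2)
a=cv2.resize(im[190:300,220:350,::-1],None,fx=3,fy=3); b=cv2.resize(im2[160:270,180:310,::-1],None,fx=3,fy=3)
cv2.imwrite("pics/g4.png",np.hstack([a,b])); print(manip.read_state()["tool_pos"])
```

```text
[0.47848409 0.04097596 0.1707857 ]
```

View pics/g4.png

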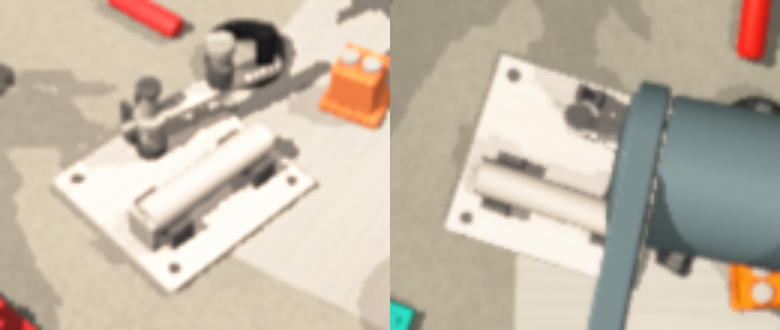

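The blank lies in both saddles with its end against the stop (side crop (140,205)); the bar is aside with its handle near (280,50). Gripping the handle again.

>>> servo_tool(
  targets=[
    {"dr": [0,0,0],"offset": [0,0,-2.5],"claw": 0.3},
    {"dr": [0,0,0],"offset": [0,0,-2.5],"claw": 0.3},
    {"dr": [0,0,0],"offset": [0,0,-2.5],"claw": 0.3},
    {"dr": [0,0,0],"offset": [0,0,-2.3],"claw": 0.3},
    {"dr": [0,0,0],"offset": [0,0,0],"claw": 0.3},
    {"dr": [0,0,0],"offset": [0,0,0],"claw": 0.3},
  ],
)

```text
time_s: 14.95
tool_pos: [0.4771, 0.0431, 0.0719]
ee_rot: [-2.698, -1.605, 0.004]
contact_force: [0.1, 0.3, 1.1]
finger_gap: 0.0596
gripper_force: 0.0
```

>>> servo_tool(
  targets=[
    {"dr": [0,0,0],"offset": [0,0,0],"claw": 1},
    {"dr": [0,0,0],"offset": [0,0,0],"claw": 1},
    {"dr": [0,0,0],"offset": [0,0,0],"claw": 1},
    {"dr": [0,0,0],"offset": [0,0,0],"claw": 1},
    {"dr": [0,0,0],"offset": [0,0,0],"claw": 1},
    {"dr": [0,0,0],"offset": [0,0,0],"claw": 1},
  ],
)

```text
time_s: 15.45
tool_pos: [0.4792, 0.0416, 0.0736]
ee_rot: [2.7, 1.603, 0.003]
contact_force: [0.6, 0.3, 2.3]
finger_gap: 0.0185
gripper_force: 48.9
```

>>> servo_tool(
  targets=[
    {"dr": [0,0,0],"offset": [0,0,0.7],"claw": 1},
    {"dr": [0,0,0],"offset": [0,0,0.7],"claw": 1},
    {"dr": [0,0,0],"offset": [0,0,0.65],"claw": 1},
    {"dr": [0,0,0],"offset": [0,0,0],"claw": 1},
    {"dr": [0,0,0],"offset": [0,0,0],"claw": 1},
  ],
)

```text
time_s: 15.87
tool_pos: [0.4785, 0.0428, 0.093]
ee_rot: [-2.701, -1.603, -0.003]
contact_force: [6.0, 6.9, -8.8]
finger_gap: 0.0189
gripper_force: 49.0
```

Run:
```python
import numpy as np
a0=4.2187;st=-1.366/12
P=[np.array([np.cos(a0+i*st),np.sin(a0+i*st)])*12.5 for i in range(13)]
print(P[12]/100+[.5372,.1519])
for i in range(12): print(np.round(P[i+1]-P[i],2).tolist())
```

```text
[0.41738001 0.18751137]
[-1.21, 0.74]
[-1.12, 0.88]
[-1.01, 1.0]
[-0.89, 1.11]
[-0.76, 1.2]
[-0.62, 1.28]
[-0.47, 1.34]
[-0.32, 1.39]
[-0.16, 1.41]
[0.01, 1.42]
[0.17, 1.41]
[0.33, 1.38]
```

>>> servo_tool(
  targets=[
    {"dr": [0,0,-0.114],"offset": [-1.11,0.84,0],"claw": 1},
    {"dr": [0,0,-0.114],"offset": [-1.12,0.88,0],"claw": 1},
    {"dr": [0,0,-0.114],"offset": [-1.01,1.0,0],"claw": 1},
    {"dr": [0,0,-0.114],"offset": [-0.89,1.11,0],"claw": 1},
    {"dr": [0,0,-0.114],"offset": [-0.76,1.2,0],"claw": 1},
    {"dr": [0,0,-0.114],"offset": [-0.62,1.28,0],"claw": 1},
    {"dr": [0,0,0],"offset": [0,0,0],"claw": 1},
  ],
)

```text
time_s: 16.45
tool_pos: [0.422, 0.1058, 0.0926]
ee_rot: [-3.084, -0.597, 0.001]
contact_force: [3.9, -2.8, -8.7]
finger_gap: 0.0183
gripper_force: 49.2
```

>>> servo_tool(
  targets=[
    {"dr": [0,0,-0.114],"offset": [-0.47,1.34,0],"claw": 1},
    {"dr": [0,0,-0.114],"offset": [-0.32,1.39,0],"claw": 1},
    {"dr": [0,0,-0.114],"offset": [-0.16,1.41,0],"claw": 1},
    {"dr": [0,0,-0.114],"offset": [0.01,1.42,0],"claw": 1},
    {"dr": [0,0,-0.114],"offset": [0.17,1.41,0],"claw": 1},
    {"dr": [0,0,-0.114],"offset": [0.33,1.38,0],"claw": 1},
    {"dr": [0,0,0],"offset": [0,0,0],"claw": 1},
    {"dr": [0,0,0],"offset": [0,0,0],"claw": 1},
  ],
)

```text
time_s: 17.12
tool_pos: [0.4191, 0.1879, 0.0928]
ee_rot: [3.107, -0.458, 0.0]
contact_force: [5.4, -1.6, -8.5]
finger_gap: 0.0184
gripper_force: 49.4
```

>>> servo_tool(
  targets=[
    {"dr": [0,0,0],"offset": [0,0,-0.5],"claw": 1},
    {"dr": [0,0,0],"offset": [0,0,-0.5],"claw": 1},
    {"dr": [0,0,0],"offset": [0,0,-0.3],"claw": 1},
    {"dr": [0,0,0],"offset": [0,0,0],"claw": 1},
    {"dr": [0,0,0],"offset": [0,0,0],"claw": 1},
  ],
)

```text
time_s: 17.53
tool_pos: [0.4186, 0.1881, 0.0811]
ee_rot: [3.107, -0.461, -0.002]
contact_force: [-3.9, -0.7, 10.9]
finger_gap: 0.0189
gripper_force: 51.6
```

>>> servo_tool(
  targets=[
    {"dr": [0,0,0],"offset": [0,0,0.2],"claw": 0.3},
    {"dr": [0,0,0],"offset": [0,0,0],"claw": 0.3},
    {"dr": [0,0,0],"offset": [0,0,0],"claw": 0.3},
    {"dr": [0,0,0],"offset": [0,0,0],"claw": 0.3},
    {"dr": [0,0,0],"offset": [0,0,2.5],"claw": 0.3},
    {"dr": [0,0,0],"offset": [0,0,3.5],"claw": 0.3},
    {"dr": [0,0,0],"offset": [0,0,3.5],"claw": 0.3},
    {"dr": [0,0,0],"offset": [-2,-3,0],"claw": 1},
    {"dr": [0,0,0],"offset": [-2,-3,0],"claw": 1},
    {"dr": [0,0,0],"offset": [0,-3,0],"claw": 1},
  ],
)

```text
time_s: 18.37
tool_pos: [0.3759, 0.0982, 0.177]
ee_rot: [3.108, -0.459, -0.002]
contact_force: [1.7, -1.3, 0.0]
finger_gap: 0.0242
gripper_force: 0.0
```

Run:
```python
from h import *
im,d=camera("side"); P=pts("side",d); im2,d2=camera("top"); np.savez("g5.npz",im=im,d=d,im2=im2,d2=d2)
a=cv2.resize(im[190:300,220:350,::-1],None,fx=3,fy=3); b=cv2.resize(im2[160:270,180:310,::-1],None,fx=3,fy=3)
cv2.imwrite("pics/g5.png",np.hstack([a,b])); print(manip.read_state()["tool_pos"])
f=np.load("side0.npz")
def tops(n,d):
    P=pts(n,d)[...,:]; 
    for nm,c,r in(("punch",(.4615,.1724),.011),("handle",(.4145,.1878),.008),("post",(.5333,.15),.008)):
        m=(np.hypot(P[...,0]-c[0],P[...,1]-c[1])<r)&(P[...,2]>.09)&(P[...,2]<.14); print(n,nm,m.sum(),np.round(np.median(P[m],0),4) if m.any() else "", np.round(np.percentile(P[m][:,2],80),4) if m.any() else "")
tops("side",f["d"]);print("now");tops("side",d)
tops("top",np.load("top0.npz")["d"]);print("now");tops("top",d2)
```

```text
[0.37848436 0.09551496 0.17739432]
side punch 62 [0.4599 0.1746 0.1162] 0.1181
side handle 27 [0.4136 0.1877 0.106 ] 0.1081
side post 24 [0.5327 0.151  0.1012] 0.1027
now
side punch 76 [0.4593 0.1752 0.1206] 0.1229
side handle 38 [0.4125 0.1894 0.1107] 0.1134
side post 21 [0.5346 0.1495 0.102 ] 0.1036
top punch 65 [0.4615 0.1723 0.1185] 0.1203
top handle 32 [0.4152 0.188  0.1078] 0.1095
top post 32 [0.533  0.1498 0.1022] 0.1035
now
top punch 63 [0.4616 0.1721 0.1228] 0.1246
top handle 33 [0.4142 0.1886 0.1122] 0.1138
top post 32 [0.5329 0.1497 0.1021] 0.1042
```

View pics/g5.png

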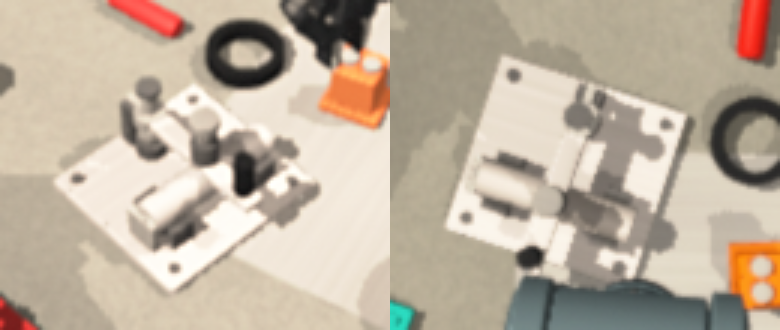

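The bar is back across the blank. The punch and handle tops are about 4.5 mm above their start heights, consistent with the bar resting on the blank, and the blank is still against the stop. Now the punch, with the fingers shut.

>>> servo_tool(
  targets=[
    {"dr": [0,0,0],"offset": [2.2,1.95,0],"claw": 1},
    {"dr": [0,0,0],"offset": [2.2,1.95,0],"claw": 1},
    {"dr": [0,0,0],"offset": [2.2,1.95,0],"claw": 1},
    {"dr": [0,0,0],"offset": [2.1,1.95,0],"claw": 1},
    {"dr": [0,0,0],"offset": [0,0,-2],"claw": 1},
    {"dr": [0,0,0],"offset": [0,0,-1.5],"claw": 1},
    {"dr": [0,0,0],"offset": [0,0,0],"claw": 1},
    {"dr": [0,0,0],"offset": [0,0,0],"claw": 1},
    {"dr": [0,0,0],"offset": [0,0,0],"claw": 1},
  ],
)

```text
time_s: 19.22
tool_pos: [0.4661, 0.1765, 0.1428]
ee_rot: [-3.107, 0.463, -0.001]
contact_force: [0.2, -0.6, -0.1]
finger_gap: 0.0
gripper_force: 0.0
```

>>> servo_tool(
  targets=[
    {"dr": [0,0,0],"offset": [-0.05,-0.2,-0.8],"claw": 1},
    {"dr": [0,0,0],"offset": [0,0,-0.6],"claw": 1},
    {"dr": [0,0,0],"offset": [0,0,0],"claw": 1},
    {"dr": [0,0,0],"offset": [0,0,0],"claw": 1},
  ],
)

```text
time_s: 19.55
tool_pos: [0.465, 0.1741, 0.128]
ee_rot: [3.107, -0.464, -0.001]
contact_force: [-0.2, 0.1, -0.2]
finger_gap: -0.0002
gripper_force: 0.0
```

>>> servo_tool(
  targets=[
    {"dr": [0,0,0],"offset": [0,0,-0.3],"claw": 1},
    {"dr": [0,0,0],"offset": [0,0,-0.3],"claw": 1},
    {"dr": [0,0,0],"offset": [0,0,0],"claw": 1},
    {"dr": [0,0,0],"offset": [0,0,0],"claw": 1},
  ],
)

```text
time_s: 19.88
tool_pos: [0.4657, 0.1743, 0.1226]
ee_rot: [-3.107, 0.464, -0.001]
contact_force: [0.0, 0.3, 1.6]
finger_gap: -0.0
gripper_force: 0.8
```

>>> servo_tool(
  targets=[
    {"dr": [0,0,0],"offset": [0,0,-0.3],"claw": 1},
    {"dr": [0,0,0],"offset": [0,0,-0.3],"claw": 1},
    {"dr": [0,0,0],"offset": [0,0,0],"claw": 1},
    {"dr": [0,0,0],"offset": [0,0,0],"claw": 1},
  ],
)

```text
time_s: 20.22
tool_pos: [0.4658, 0.1744, 0.1169]
ee_rot: [-3.107, 0.463, -0.002]
contact_force: [-0.7, -0.1, 7.3]
finger_gap: 0.0001
gripper_force: 3.7
```

>>> servo_tool(
  targets=[
    {"dr": [0,0,0],"offset": [0,0,-0.3],"claw": 1},
    {"dr": [0,0,0],"offset": [0,0,-0.3],"claw": 1},
    {"dr": [0,0,0],"offset": [0,0,0],"claw": 1},
    {"dr": [0,0,0],"offset": [0,0,0],"claw": 1},
  ],
)

```text
time_s: 20.55
tool_pos: [0.466, 0.1744, 0.1114]
ee_rot: [-3.107, 0.463, -0.002]
contact_force: [-2.7, 0.2, 10.8]
finger_gap: -0.0
gripper_force: 5.3
```

>>> servo_tool(
  targets=[
    {"dr": [0,0,0],"offset": [0,0,0.5],"claw": 1},
    {"dr": [0,0,0],"offset": [0,0,1],"claw": 1},
    {"dr": [0,0,0],"offset": [0,0,3],"claw": 1},
    {"dr": [0,0,0],"offset": [0,0,3],"claw": 1},
    {"dr": [0,0,0],"offset": [-1,-3,1],"claw": 1},
    {"dr": [0,0,0],"offset": [-1,-3,0],"claw": 1},
    {"dr": [0,0,0],"offset": [-1,-3,0],"claw": 1},
    {"dr": [0,0,0],"offset": [-1,-3,0],"claw": 1},
    {"dr": [0,0,0],"offset": [0,0,0],"claw": 1},
    {"dr": [0,0,0],"offset": [0,0,0],"claw": 1},
  ],
)

```text
time_s: 21.38
tool_pos: [0.425, 0.0532, 0.1955]
ee_rot: [-3.106, 0.469, -0.0]
contact_force: [-0.1, 0.1, 0.9]
finger_gap: -0.0001
gripper_force: 0.0
```

Run:
```python
from h import *
im,d=camera("side"); P=pts("side",d)
cv2.imwrite("pics/g6.png",cv2.resize(im[190:300,220:350,::-1],None,fx=4,fy=4))
for nm,c,r in(("punch",(.4600,.1746),.011),("handle",(.4136,.1877),.008)):
    m=(np.hypot(P[...,0]-c[0],P[...,1]-c[1])<r)&(P[...,2]>.09)&(P[...,2]<.14); print(nm,m.sum(),np.round(np.median(P[m],0),4),np.percentile(P[m][:,2],80))
```

```text
punch 87 [0.4585 0.1769 0.1199] 0.12252720019221505
handle 36 [0.4125 0.189  0.1111] 0.11384555852522474
```

View pics/g6.png

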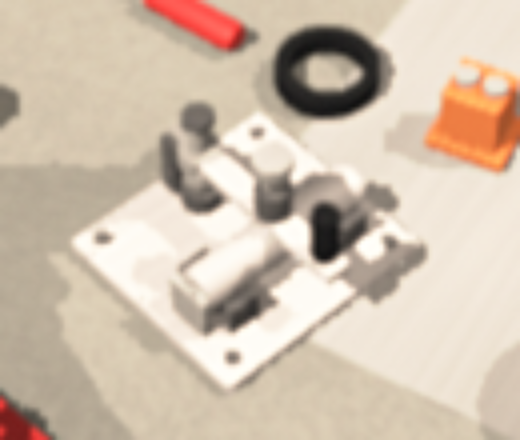

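The punch at crop (272,165) is back out to 0.120–0.1225, as before the press. The bar is across the blank, the blank's end is at the stop (190,290), and the gripper is clear. Handing in.

```bash
python3 -c "
from rig import order
print(order.job_done())"
```

```text
the job is handed in; nothing more can be done
None
```

I handed the job in at about 21 s: the long blank is bedded against the stop, the bar is clamped on it, the punch was pressed about 11 mm past its snap and came back out, and the robot is touching nothing; the hand-in gave no verdict.

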